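Template from rack to easel

ROBOT

A 7-joint arm with a two-finger parallel gripper is mounted at the origin on the work surface. World frame = base frame: x ahead of the robot, y to its left, z up, the work surface at z = 0. Lengths are in m, angles in rad, forces in N, time in s.
With the tool pointing down it reaches from about 0.4 to 0.85 m from the base axis. Payload 4.5 kg.
Tool frame: the origin (TCP) lies at the very end of the fingers, on their centre line; the grasp point (between the pads) lies 19 mm behind it; z points along the fingers, y is the line along which they close (so a half turn about z gives the same grasp; the last joint's range is limited). The gripper opens to 88 mm and grips with 3 to 60 N. Pads are 18 mm wide; open, the fingers measure 123 mm over their backs; the gripper's body (75 mm by 187 mm) begins 45 mm behind the grasp point.
Start: joints at [-1.223, 0.689, -0.195, 1.565, 0.157, 0.902, -0.215], TCP at [0.193, 0.595, 0.239] pointing down, gripper open.
Joint ranges: [-3.01, 3.01], [-0.46, 2.08], [-1.47, 1.51], [0.13, 2.56], [-1, 4.14], [0.04, 2.09], [-2.66, 2.66]. Speed limits (rad/s): [2.57, 2.57, 3.14, 3.14, 3.14, 3.14, 3.14].

INTERFACE

Orientations are given as a unit quaternion [x, y, z, w].
In Python, from plant import r gives the robot as it stands. The module is installed in compiled form; this text tells all that it offers.
- The arm moves only by the shell command python3 -m pendant 'ROWS' [FORCE]. ROWS is JSON, one flat list of numbers, 7 for each row, row after row: the opening, from 0 (shut) to 1 (fully open), then the shift along the tool's x, y, z scaled (see below), then the turn, a rotation vector about the tool's x, y, z scaled (see below). A call has 1 to 12 rows; each row is the pose to reach, as a shift and turn from the pose commanded when the call began, along the tool's axes at that moment; what a row does not reach only later rows make up. The controller multiplies each number of a shift by 0.15 m and each number of a turn by pi/2 rad. A row lasts 1/10 s, in which the tool goes at most 50 mm and 8.59 degrees, less where a joint would pass 70% of its speed; a pose out of reach is approached as far as the arm can. A call with a number of a shift or a turn outside -1 to 1 is refused whole. A call with a gripper value outside its range is refused whole. The fingers move at their own pace and stop on an object; FORCE is the grip in N (left out, the last holds). Time passes only in rows, so rows that repeat a pose let the fingers close. It gives the time, the measured TCP pose, the force, the opening and the grip force at its end, in the units of the state.
- r.get_state(): the state, without advancing time (a new reading comes with each control period).
- r.snapshot(name): name is "scene" or "top"; returns a dict with "img" (480x640x3 uint8, red, green, blue), "mtx" (3x3 intrinsics, pixels), "cam_to_world" (4x4, takes a point from camera to world coordinates). Camera axes: x right, y up, looking along -z (the intrinsics and any distortion apply to the point x, -y, -z); pixel columns grow to the right and rows downward; lengths in m; the calibration is good to about 2 mm. A picture is of the moment at which its call begins. There is no depth.
- r.finish_job(): hands the job in; it is judged then, once.
The state is a dict: "clock": time; "q": joint angles; "qd": joint speeds; "joint_torque": joint torques, N m; "tool_pos": TCP position; "eef_rot": TCP orientation; "contact_force": force on the tool from outside, world axes, zero at the start; "moment": the same for the moment, N m; "opening": opening from 0.0 (shut) to 1.0 (fully open); "finger_force": force on a finger pad.
Only numpy, scipy, OpenCV 4.12 (cv2) and the standard library are available. Lean on these libraries where they do the work, as an engineer would, in place of code of your own. Each camera call takes 0.05 s, during which the arm holds its last target. There are 200 camera calls.

TASK

Slide the orange template straight up out of its slot in the wooden rack, then stand it on the bench easel: lower edge on the ledge between backrest and lip, roughly centred, still right way up and leaning back against the backrest. Set it down before you let go rather than dropping it, and leave the other two templates in their slots and the glue bottle, tub and hammer where they are.

Things in the scene. Friction and masses are not known exactly. Their poses are not given: they have to be found in the camera images.
- orange_template: Orange plastic plate, 150 mm wide (its x), 10 mm thick (its y), 130 mm tall (its z, up), about 0.2 kg, with a round 52 mm hole centred 53 mm above its lower edge; the top 50 mm is solid. Origin: middle of the lower edge. It stands upright in one of the rack's three slots (which one varies), its x along the slot. Both faces are alike.
- orange_template_top (a point): Middle of the orange template's upper edge, 130 mm above its lower edge.
- ply_template: Pale plywood template of the same outer size, with a wide rectangular hole, standing in another slot of the rack. Origin: middle of its lower edge. Leave it there.
- grey_template: Grey plastic template of the same outer size, with a tall rectangular hole, standing in another slot of the rack. Origin: middle of its lower edge. Leave it there.
- rack: Fixed pale wooden rack, 170 mm (x) by 230 mm (y), 60 mm tall. Origin: centre of its underside. Three slots run along its x, at y = -70, 0 and +70 mm; each is 14 mm wide and 45 mm deep, its floor 15 mm above the table. A template in a slot stands out 85 mm above the rack, its top 145 mm above the table.
- easel: Fixed plywood easel. Base board 170 mm (x, -120 to +50) by 200 mm (y), 15 mm thick; its flat top is the ledge. A blue backrest 180 mm wide (y), 12 mm thick, 80 mm long rises from it, leaning 20 degrees from vertical towards -x; its top is 90 mm above the table. Origin: on the table, on the middle line (y = 0), 10 mm to +x of where backrest and ledge meet. Its x points roughly away from the robot.
- ledge (a point): Middle of the line where the backrest's front face (looking to the easel's +x and slightly up) meets the ledge, 15 mm above the table; axes as the easel's. A dark lip 12 mm high runs along y on the ledge, its inner face 38 mm to +x of here: the template's lower edge stands in between.
- glue_bottle: White glue bottle with red cap, 60 mm across, 150 mm tall, loose. Origin: centre of its underside.
- clear_tub: Clear plastic tub 110 x 160 x 80 mm, loose, empty. Origin: centre of its underside.
- hammer: Hammer, about 260 mm long, lying on the bench, loose. Origin: underside, along its handle.
Things that resemble listed ones, but are neither listed nor needed, are in the scene too. Of the things like the orange_template, leave any that is purple; of the rest the larger one is meant.

How it is judged:
By the outcome, as a careful person would: the job done as asked, in the order asked, and still so for the second after the job is handed in, with the robot touching nothing.
It also fails if it takes over 48 s, if anything falls off the work surface, if the arm or the gripper's body presses on something with over 40 N, if the wrist force passes 120 N, or if a joint passes its speed limit or range.

## Working session

There is one attempt and no reset: what is moved stays moved. The work goes in short steps, Python scripts to look and compute and a shell command to move; the robot and the scene stay as the last step left them, time stands still between calls to the robot, and variables do not carry over. Pictures are saved under pics/ and viewed, at most 13 in all, crops included, and the job is handed in when it is done.

```bash
mkdir -p pics; python3 - <<'E'
from plant import r
import cv2,numpy as np
for n in("scene","top"):
    s=r.snapshot(n);cv2.imwrite(f"pics/{n}0.png",s["img"][:,:,::-1]);np.savez(f"pics/{n}0.npz",**s);print(n,s["mtx"].tolist(),s["cam_to_world"].round(3).tolist(),s.keys())
s=r.get_state();print(s)
E
```

```text
scene [[620.610302993492, 0.0, 332.9184896423016], [0.0, 620.610302993492, 236.77899807290504], [0.0, 0.0, 1.0]] [[0.752, -0.452, 0.479, 1.189], [0.659, 0.507, -0.556, -0.764], [0.009, 0.734, 0.679, 1.049], [0.0, 0.0, 0.0, 1.0]] dict_keys(['img', 'mtx', 'cam_to_world'])
top [[552.1906158412354, 0.0, 317.0272673780156], [0.0, 552.1906158412354, 233.99445828086877], [0.0, 0.0, 1.0]] [[0.022, 0.999, -0.032, 0.503], [-0.999, 0.021, -0.03, -0.027], [-0.029, 0.033, 0.999, 1.261], [0.0, 0.0, 0.0, 1.0]] dict_keys(['img', 'mtx', 'cam_to_world'])
{'clock': 0.1, 'q': array([-1.22318659,  0.68989117, -0.19451325,  1.56621801,  0.15731076,
        0.90247103, -0.21514028]), 'qd': array([-0.00020459, -0.00354886,  0.0008037 , -0.00294086, -0.00062408,
        0.00013192, -0.00034065]), 'joint_torque': array([-3.53932301e-03, -5.28489840e+01, -1.27158176e+00, -1.53833538e+01,
       -5.25641791e-02,  1.97888876e-03,  5.64958862e-05]), 'tool_pos': array([0.19280434, 0.59394263, 0.2380015 ]), 'eef_rot': array([ 1.56244653e-01,  9.87718063e-01, -7.95830994e-04, -6.24671035e-05]), 'contact_force': array([-0.04667102, -0.37266636,  0.63377488]), 'moment': array([-0.01809035,  0.01559514,  0.06138688]), 'finger_force': 0.0, 'opening': 1.0002383488790128}
```

View pics/scene0.png

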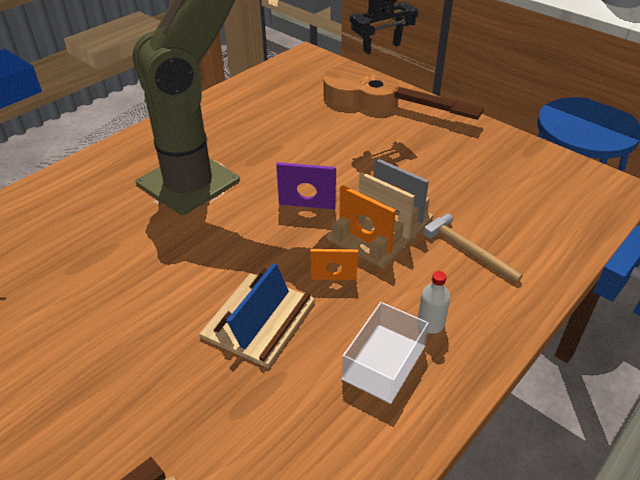

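View pics/top0.png

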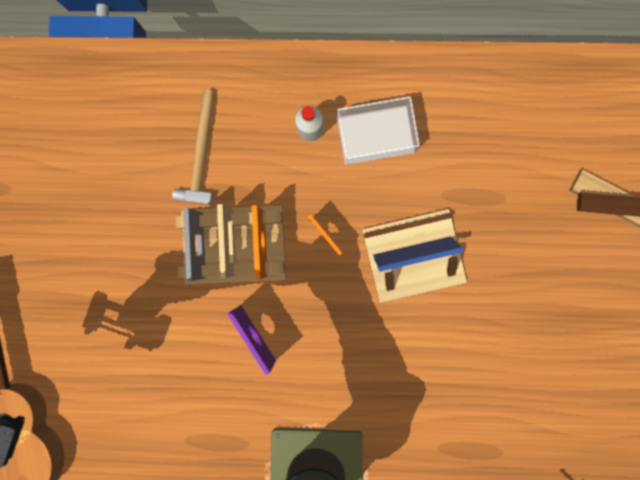

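Candidates: the orange plate in the rack (top 258,241; scene 367,215), the small orange plate (top 325,234; scene 334,265) and the purple plate (top 252,340; scene 306,187). I choose the larger orange one, in the rack. Next is a close crop to check it.

```bash
python3 - <<'E'
import cv2,numpy as np
a=cv2.imread("pics/top0.png");b=cv2.imread("pics/scene0.png")
f=lambda im,x,y,w,h,k:cv2.resize(im[y:y+h,x:x+w],None,fx=k,fy=k,interpolation=cv2.INTER_CUBIC)
# top rack 170..290 x 195..290 ; easel 355..475 x 200..305
row1=np.hstack([f(a,240,195,65,95,6),f(a,355,200,65*0+68,95,6)])[:, :]
cv2.imwrite("pics/c1.png",np.hstack([f(a,235,195,60,100,6),f(a,355,205,72,100,6)]))
cv2.imwrite("pics/c1.png",f(a,170,195,120,100,6))
cv2.imwrite("pics/c2.png",f(a,355,203,120,100,6))
cv2.imwrite("pics/c3.png",f(b,190,150,250,220,3.2)[:600])
E
```

```text
(no output)
```

View pics/c1.png

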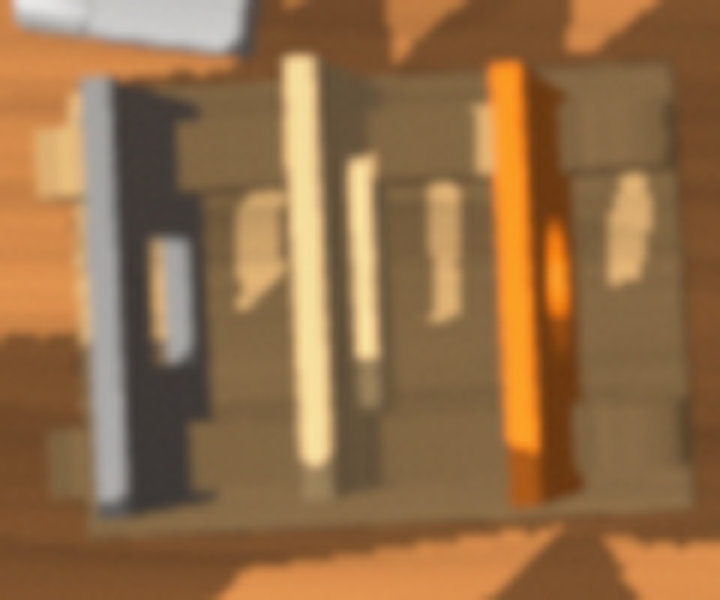

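View pics/c2.png

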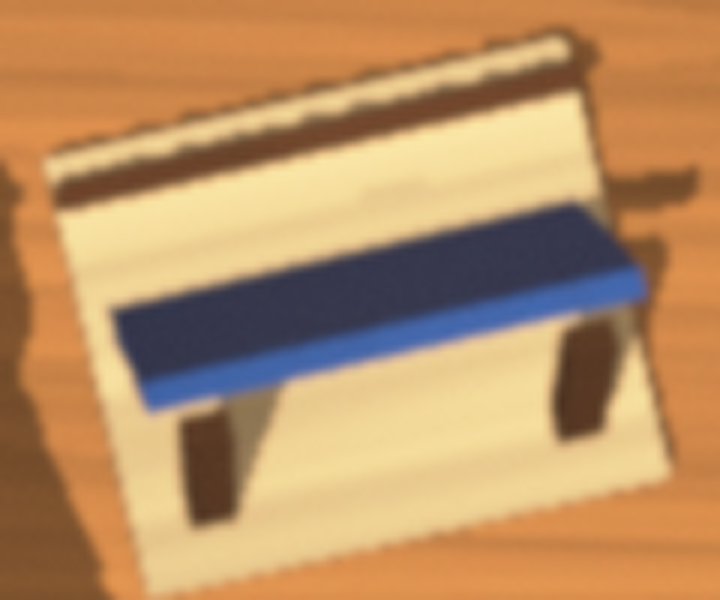

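```bash
python3 -c "
import cv2
b=cv2.imread('pics/scene0.png');cv2.imwrite('pics/c3.png',cv2.resize(b[160:370,190:440],None,fx=2.8,fy=2.8,interpolation=cv2.INTER_CUBIC))"
```

```text
(no output)
```

View pics/c3.png

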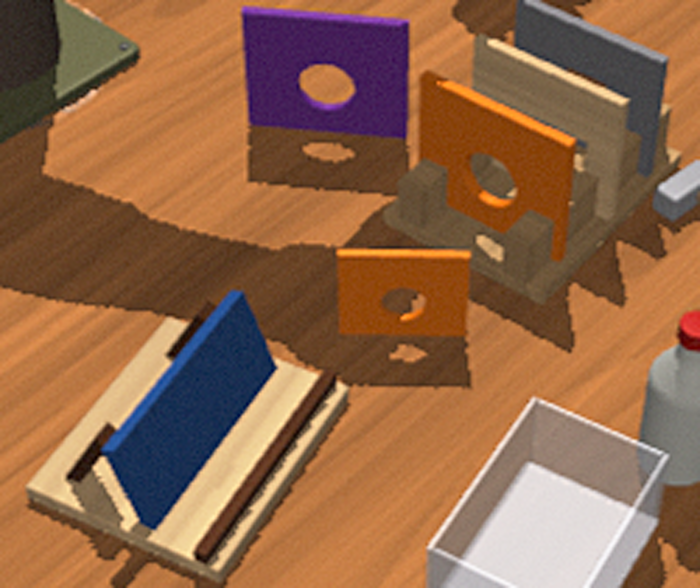

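The crop shows the large orange plate with its round hole in the rack's right-hand slot; its top edge runs from top pixel (254,205) to (257,278). The easel's backrest and ledge meet along (373,254) to (451,236). Now I'll fit the poses from these pixels and check them against the scene view.

```bash
cat > h.py <<'E'
import numpy as np
from scipy.optimize import least_squares
from scipy.spatial.transform import Rotation as R
def proj(s,P):
    T=np.linalg.inv(s["cam_to_world"]);p=np.atleast_2d(P)@T[:3,:3].T+T[:3,3]
    return np.c_[p[:,0]/-p[:,2],-p[:,1]/-p[:,2]]@s["mtx"][:2,:2].T+s["mtx"][:2,2]
def pose(v,L): # x,y,yaw at table
    L=np.atleast_2d(L);c,t=np.cos(v[2]),np.sin(v[2])
    return np.c_[v[0]+c*L[:,0]-t*L[:,1],v[1]+t*L[:,0]+c*L[:,1],L[:,2]]
def fit(v0,obs): # obs: list of (snap,local,pix)
    return least_squares(lambda v:np.concatenate([(proj(s,pose(v,L))-p).ravel() for s,L,p in obs]),v0)
E
python3 - <<'E'
from h import *
t=dict(np.load("pics/top0.npz"));sc=dict(np.load("pics/scene0.npz"))
c=lambda p,o,k:(np.array(p)+.5)/k-.5+o
# orange top edge (template x along world x-ish)
Lo=np.array([[.075,.005,.145],[.075,-.005,.145],[-.075,.005,.145],[-.075,-.005,.145]])
po=c([[489,62],[523,62],[512,502],[541,500]],[170,195],6)
Ls=np.array([[.075,0,.145],[-.075,0,.145]]);ps=c([[572,142],[431,77]],[190,160],2.8)
a=fit([.5,.1,0],[(t,Lo,po)]);b=fit([.5,.1,0],[(t,Lo,po),(sc,Ls,ps)])
print(a.x,a.fun.round(1));print(b.x,b.fun.round(1))
s,cc=np.sin(np.radians(20))*.08,np.cos(np.radians(20))*.08
x=-.010-s;z=.015+cc
Le=np.array([[-.01,.09,.015],[-.01,-.09,.015],[x,.09,z],[x,-.09,z],[-.12,.1,.015],[-.12,-.1,.015],[.05,.1,.015]])
pe=c([[112,312],[578,203],[147,385],[643,268],[148,597],[671,477],[45,158]],[355,203],6)
Ls=Le[[0,1,2,3]];pl=c([[150,525],[275,368],[105,452],[238,292]],[190,160],2.8)
pl=pl  # scene view: near-left in image = -y side? solved by residual
for o in ([0,1,2,3],[1,0,3,2]):
    e=fit([.5,-.2,.2],[(t,Le,pe),(sc,Ls,pl[o])]);print(e.x,e.fun.round(1))
e=fit([.5,-.2,.2],[(t,Le,pe)]);print(e.x,e.fun.round(1))
# ledge point
print(pose(e.x,[[-.01,0,.015]]))
from plant import r
s=r.get_state();print(R.from_quat(s["eef_rot"]).as_matrix().round(3))
E
```

```text
[0.52183424 0.13051325 0.07210845] [ 0.4 -0.2 -0.4 -0.5 -0.   0.3  0.1  0.4]
[0.52241544 0.13031807 0.06768398] [ 0.6 -0.5 -0.1 -0.7 -0.1 -0.  -0.   0.1  1.1  0.  -1.9 -2.1]
[ 0.5287492  -0.18929656  0.49087572] [ -1.4  10.   -7.5  -8.1   1.2  10.2  -5.2  -8.9  11.    8.4   3.7 -12.
  -6.4  13.8  38.4 -62.4 -31.3  56.4  40.8 -61.9 -34.1  57.6]
[ 0.53259801 -0.2024264   0.24457437] [ 0.1 -0.5  0.8 -0.1 -0.3  0.1  0.7  0.7  0.7  0.9  1.   1.2  0.9  0.2
  0.4 -0.5  0.7  1.2  1.3 -1.   1.8 -1.1]
[ 0.53337502 -0.2009636   0.24958715] [-0.5 -0.7  0.1 -0.6 -0.8 -0.1 -0.   0.1  0.4  0.7  0.6  0.6  0.2  0. ]
[[ 0.52368487 -0.20343364  0.015     ]]
[[-0.951  0.309 -0.   ]
 [ 0.309  0.951 -0.002]
 [-0.    -0.002 -1.   ]]
```

```bash
cat > to.py <<'E'
# to.py x y z yaw_of_tool_y(deg) lean(deg, about easel y): offsets from the present pose, in pendant units
import sys
from h import *
from plant import r
x,y,z,yaw,lean=map(float,sys.argv[1:6])
a=np.radians(yaw);ty=np.array([np.cos(a),np.sin(a),0]);tz=np.array([0,0,-1.])
M=np.c_[np.cross(ty,tz),ty,tz]
ax=np.array([-np.sin(np.radians(14.2)),np.cos(np.radians(14.2)),0])
G=R.from_rotvec(ax*-np.radians(lean))*R.from_matrix(M)
s=r.get_state();C=R.from_quat(s["eef_rot"])
print("shift",(C.inv().apply(np.array([x,y,z])-s["tool_pos"])/.15).round(3),"turn",((C.inv()*G).as_rotvec()/(np.pi/2)).round(4))
print("pos",s["tool_pos"].round(4),"F",s["contact_force"].round(2),"t",round(s["clock"],2),"open",round(s["opening"],3),"q",s["q"].round(2))
E
python3 to.py .522 .130 .24 94 0; python3 -m pendant '[0.5,-0.9,-0.7,0,0,0,-0.244, 0.5,-0.9,-0.7,0,0,0,-0.244, 0.5,-0.9,-0.7,0,0,0,-0.244, 0.5,-0.9,-0.7,0,0,0,-0.244, 0.5,-0.9,-0.7,0,0,0,-0.244]'; python3 to.py .522 .130 .24 94 0
```

```text
shift [-3.042 -2.265 -0.009] turn [-1.000e-03 -1.000e-04 -2.442e-01]
pos [0.1928 0.5939 0.238 ] F [-0.05 -0.37  0.63] t 0.1 open 1.0 q [-1.22  0.69 -0.19  1.57  0.16  0.9  -0.22]
clock: 0.6
tool_pos: [0.292, 0.4488, 0.2383]
eef_rot: [-0.031, 1.0, -0.002, 0.0]
contact_force: [-0.3, 0.1, -0.5]
opening: 0.569
finger_force: 0.0
shift [-1.397e+00 -2.217e+00 -2.000e-03] turn [-0.0025  0.0005 -0.0045]
pos [0.292  0.4488 0.2383] F [-0.26  0.08 -0.55] t 0.6 open 0.569 q [-0.88  0.58 -0.32  1.83  0.26  0.77  0.29]
```

```bash
python3 -m pendant '[0.5,-0.6,-0.9,0,0,0,0, 0.5,-0.6,-0.9,0,0,0,0, 0.5,-0.6,-0.9,0,0,0,0, 0.5,-0.6,-0.9,0,0,0,0, 0.5,-0.6,-0.9,0,0,0,0]' >/dev/null
python3 -m pendant '[0.5,-0.6,-0.9,0,0,0,0, 0.5,-0.6,-0.9,0,0,0,0, 0.5,-0.6,-0.9,0,0,0,0, 0.5,-0.6,-0.9,0,0,0,0, 0.5,-0.6,-0.9,0,0,0,0, 0.5,-0.6,-0.9,0,0,0,0]'; python3 to.py .522 .130 .24 94 0
```

```text
clock: 1.7
tool_pos: [0.4858, 0.1997, 0.2388]
eef_rot: [-0.037, 0.999, 0.001, -0.0]
contact_force: [-0.7, 0.1, 0.4]
opening: 0.503
finger_force: 0.0
shift [-0.206 -0.481 -0.01 ] turn [ 0.0017 -0.0004  0.0026]
pos [0.4858 0.1997 0.2388] F [-0.69  0.13  0.37] t 1.7 open 0.503 q [-0.25  0.57 -0.37  1.86  0.28  0.76  0.88]
```

Move above the plate, settle, then picture before descending.

```bash
python3 -m pendant '[0.5,-0.206,-0.48,0,0,0,0.003, 0.5,-0.206,-0.48,0,0,0,0.003, 0.5,-0.206,-0.48,0.2,0,0,0.003, 0.5,-0.206,-0.48,0.4,0,0,0.003, 0.5,-0.206,-0.48,0.4,0,0,0.003, 0.5,-0.206,-0.48,0.4,0,0,0.003]'; python3 to.py .522 .130 .109 94 0
python3 - <<'E'
from plant import r
import cv2
s=r.snapshot("scene");cv2.imwrite("pics/s1.png",cv2.resize(s["img"][100:300,240:480,::-1],None,fx=2.5,fy=2.5))
E
```

```text
clock: 2.3
tool_pos: [0.5221, 0.1293, 0.1791]
eef_rot: [-0.035, 0.999, 0.001, -0.0]
contact_force: [0.6, 0.4, 0.7]
opening: 0.501
finger_force: 0.0
shift [0.    0.004 0.467] turn [ 0.0009 -0.0005 -0.0004]
pos [0.5221 0.1293 0.1791] F [0.57 0.42 0.72] t 2.3 open 0.501 q [-0.13  0.67 -0.33  1.88  0.34  0.64  0.97]
```

View pics/s1.png

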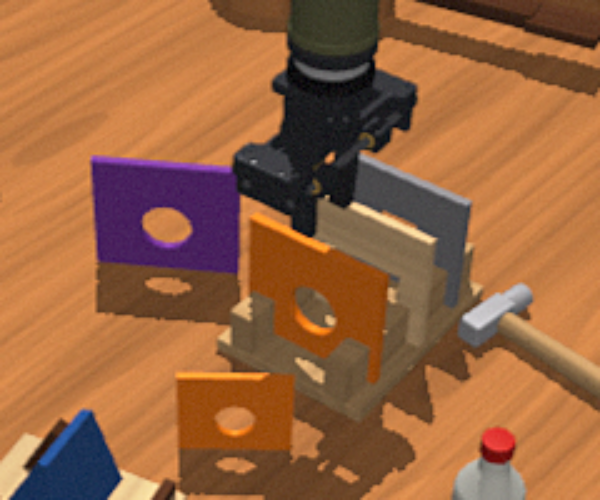

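The fingers (crop 303,230 and 342,200) straddle the large orange plate's top edge near its middle. Descending and gripping.

```bash
python3 -m pendant '[0.5,0,0.004,0.2,0,0,0, 0.5,0,0.004,0.4,0,0,0, 0.5,0,0.004,0.465,0,0,0, 0.5,0,0.004,0.465,0,0,0, 0.1,0,0.004,0.465,0,0,0, 0,0,0.004,0.465,0,0,0, 0,0,0.004,0.465,0,0,0, 0,0,0.004,0.465,0,0,0, 0,0,0.004,0.465,0,0,0, 0,0,0.004,0.465,0,0,0]' 30;python3 to.py .522 .130 .109 94 0
```

```text
clock: 3.35
tool_pos: [0.5233, 0.1278, 0.1095]
eef_rot: [-0.033, 0.999, 0.001, 0.001]
contact_force: [-0.3, -0.3, 4.0]
opening: 0.111
finger_force: 29.8
shift [0.008 0.015 0.003] turn [ 0.0008  0.0007 -0.0028]
pos [0.5233 0.1278 0.1095] F [-0.35 -0.33  4.03] t 3.35 open 0.111 q [-0.17  0.78 -0.26  1.93  0.41  0.48  0.91]
```

```bash
python3 -m pendant '[0,0,0,-0.05,0,0,0, 0,0,0,-0.15,0,0,0, 0,0,0,-0.3,0,0,0, 0,0,0,-0.45,0,0,0, 0,0,0,-0.6,0,0,0, 0,0,0,-0.75,0,0,0, 0,0,0,-0.9,0,0,0, 0,0,0,-1,0,0,0, 0,0,0,-1,0,0,0]'; python3 to.py .54 -.2 .30 14.2 0
```

```text
clock: 4.25
tool_pos: [0.5239, 0.127, 0.2609]
eef_rot: [-0.032, 0.999, 0.0, 0.002]
contact_force: [0.9, -0.1, -1.8]
opening: 0.113
finger_force: 29.8
shift [ 0.032 -2.182 -0.262] turn [0.0018 0.0016 0.8831]
pos [0.5239 0.127  0.2609] F [ 0.87 -0.08 -1.76] t 4.25 open 0.113 q [-0.08  0.56 -0.39  1.8   0.28  0.83  1.03]
```

```bash
python3 -m pendant '[0,0,-0.15,-0.05,0,0,0, 0,0,-0.35,-0.1,0,0,0.08, 0,0,-0.55,-0.15,0,0,0.16, 0,0,-0.75,-0.15,0,0,0.24, 0,0,-0.9,-0.15,0,0,0.32, 0,0,-1,-0.15,0,0,0.40, 0,0,-1,-0.15,0,0,0.44, 0,0,-1,-0.15,0,0,0.44]'; python3 to.py .54 -.2 .29 14.2 0
```

```text
clock: 5.05
tool_pos: [0.5318, -0.0235, 0.2804]
eef_rot: [0.309, 0.951, -0.001, -0.001]
contact_force: [-0.6, 1.1, -2.1]
opening: 0.114
finger_force: 29.9
shift [-0.735 -0.92  -0.064] turn [-0.0016 -0.0006  0.4425]
pos [ 0.5318 -0.0235  0.2804] F [-0.62  1.05 -2.06] t 5.05 open 0.114 q [ 0.09  0.52 -0.2   1.79  0.13  0.85  0.76]
```

```bash
python3 -m pendant '[0,-0.15,-0.2,-0.06,0,0,0.08, 0,-0.3,-0.4,-0.06,0,0,0.16, 0,-0.45,-0.6,-0.06,0,0,0.24, 0,-0.6,-0.8,-0.06,0,0,0.32, 0,-0.735,-0.92,-0.06,0,0,0.40, 0,-0.735,-0.92,-0.06,0,0,0.442, 0,-0.735,-0.92,-0.06,0,0,0.442, 0,-0.735,-0.92,-0.06,0,0,0.442]'; python3 to.py .506 -.2085 .25 14.2 20
```

```text
clock: 5.85
tool_pos: [0.5409, -0.1977, 0.2898]
eef_rot: [0.612, 0.791, 0.0, -0.001]
contact_force: [0.7, 0.2, -1.4]
opening: 0.111
finger_force: 29.9
shift [-0.011 -0.243  0.265] turn [-0.2229 -0.0017  0.004 ]
pos [ 0.5409 -0.1977  0.2898] F [ 0.67  0.24 -1.38] t 5.85 open 0.111 q [ 0.27  0.56 -0.    1.66  0.    0.92  0.52]
```

```bash
python3 -m pendant '[0,0,-0.06,0.06,-0.06,0,0, 0,0,-0.12,0.13,-0.12,0,0, 0,-0.011,-0.18,0.2,-0.18,0,0.004, 0,-0.011,-0.243,0.265,-0.223,-0.002,0.004, 0,-0.011,-0.243,0.265,-0.223,-0.002,0.004, 0,-0.011,-0.243,0.265,-0.223,-0.002,0.004]'; python3 to.py .506 -.2085 .125 14.2 20
python3 - <<'E'
from plant import r
import cv2,numpy as np
a=r.snapshot("scene")["img"][150:390,170:410,::-1];b=r.snapshot("top")["img"][150:330,340:500,::-1]
cv2.imwrite("pics/s2.png",np.hstack([cv2.resize(a,(400,400)),cv2.resize(b,(356,400))]))
E
```

```text
clock: 6.45
tool_pos: [0.5065, -0.2092, 0.2509]
eef_rot: [0.606, 0.776, 0.137, 0.108]
contact_force: [0.1, -0.7, -1.2]
opening: 0.112
finger_force: 29.9
shift [ 0.007 -0.29   0.788] turn [ 0.0006  0.0015 -0.0014]
pos [ 0.5065 -0.2092  0.2509] F [ 0.06 -0.68 -1.22] t 6.45 open 0.112 q [ 0.62  0.5  -0.28  2.04 -0.22  0.33  0.83]
```

View pics/s2.png

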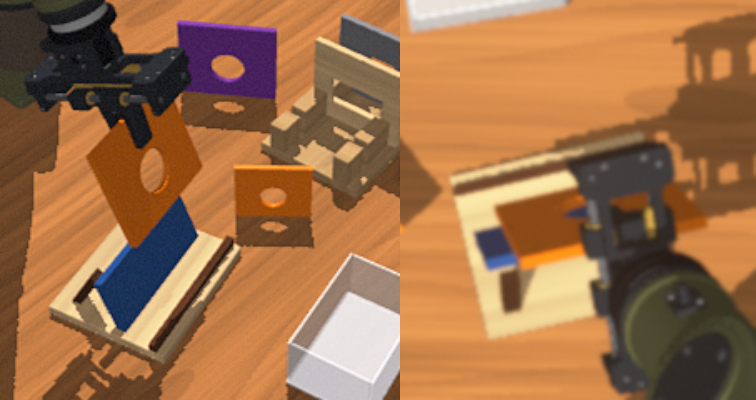

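The plate hangs over the backrest, leaning the right way and roughly centred (scene crop plate 145,170, backrest 150,265). Lowering vertically, and then slowly until contact.

```bash
python3 -m pendant '[0,0,-0.06,0.16,0,0,0, 0,0,-0.12,0.32,0,0,0, 0,0,-0.18,0.48,0,0,0, 0,0,-0.24,0.64,0,0,0, 0,0.005,-0.27,0.73,0,0.001,-0.001, 0,0.005,-0.29,0.785,0,0.001,-0.001, 0,0.005,-0.29,0.785,0,0.001,-0.001, 0,0.005,-0.29,0.785,0,0.001,-0.001]'; python3 to.py .506 -.2085 .1055 14.2 20
python3 - <<'E'
from plant import r
import cv2,numpy as np
a=r.snapshot("scene")["img"][200:380,180:360,::-1];b=r.snapshot("top")["img"][180:320,340:480,::-1]
cv2.imwrite("pics/s3.png",np.hstack([cv2.resize(a,(400,400)),cv2.resize(b,(400,400))]))
E
```

```text
clock: 7.35
tool_pos: [0.5113, -0.2108, 0.1297]
eef_rot: [0.604, 0.778, 0.137, 0.105]
contact_force: [0.7, -0.6, -2.2]
opening: 0.114
finger_force: 29.9
shift [ 0.023 -0.083  0.141] turn [-0.0014 -0.0025  0.0012]
pos [ 0.5113 -0.2108  0.1297] F [ 0.68 -0.62 -2.24] t 7.35 open 0.114 q [ 0.61  0.73 -0.27  2.13 -1.    0.04  1.67]
```

View pics/s3.png

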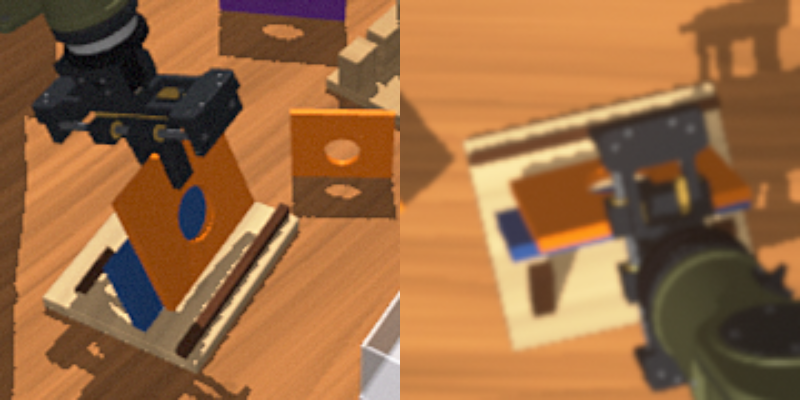

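The plate is centred just above the ledge, but joints 5 and 6 are at their limits (q5 = -1, q6 = 0.04), so the 20° lean is out of reach this low. I'll back up, reduce the lean to 12°, set the lower edge down, then let the plate settle onto the backrest with the back finger guiding it.

```bash
python3 to.py .512 -.207 .18 14.2 12; python3 -m pendant '[0,0,0.05,-0.1,0,0,0, 0,0,0.09,-0.21,0,0,0, 0,0,0.09,-0.32,0.03,0,0, 0,0.003,0.09,-0.32,0.06,0,0, 0,0.003,0.09,-0.32,0.088,-0.002,0.001, 0,0.003,0.09,-0.32,0.088,-0.002,0.001, 0,0.003,0.09,-0.32,0.088,-0.002,0.001, 0,0.003,0.09,-0.32,0.088,-0.002,0.001]'; python3 to.py .512 -.207 .12 14.2 12
```

```text
shift [ 0.024  0.127 -0.311] turn [ 0.087  -0.0024  0.0026]
pos [ 0.5108 -0.2109  0.1296] F [-0.25 -1.1  -1.72] t 7.45 open 0.113 q [ 0.61  0.73 -0.27  2.13 -0.99  0.04  1.66]
clock: 8.25
tool_pos: [0.5047, -0.2123, 0.179]
eef_rot: [0.613, 0.784, 0.082, 0.062]
contact_force: [0.7, -0.3, -1.9]
opening: 0.111
finger_force: 29.9
shift [ 0.021 -0.026  0.396] turn [-0.0019 -0.0013 -0.0029]
pos [ 0.5047 -0.2123  0.179 ] F [ 0.75 -0.29 -1.88] t 8.25 open 0.111 q [ 0.21  0.65  0.29  2.03 -0.79  0.43  1.38]
```

```bash
python3 -m pendant '[0,0.02,0.02,0.1,0,0,0, 0,0.02,0,0.2,0,0,0, 0,0.02,-0.015,0.3,0,0,0, 0,0.021,-0.026,0.39,-0.002,-0.001,-0.003, 0,0.021,-0.026,0.395,-0.002,-0.001,-0.003, 0,0.021,-0.026,0.395,-0.002,-0.001,-0.003]'; python3 to.py .512 -.207 .1084 14.2 12
```

```text
clock: 8.85
tool_pos: [0.5116, -0.2078, 0.1203]
eef_rot: [0.611, 0.785, 0.083, 0.064]
contact_force: [0.7, -0.2, -1.8]
opening: 0.11
finger_force: 29.9
shift [ 0.005 -0.013  0.078] turn [-0.0002 -0.0003 -0.0004]
pos [ 0.5116 -0.2078  0.1203] F [ 0.72 -0.2  -1.8 ] t 8.85 open 0.11 q [ 0.3   0.75  0.12  2.06 -0.89  0.27  1.48]
```

Well tracked and within the joint ranges. Lowering slowly onto the ledge.

```bash
python3 -m pendant '[0,0,0,0.02,0,0,0, 0,0.003,-0.006,0.04,0,0,0, 0,0.005,-0.013,0.055,0,0,0, 0,0.005,-0.013,0.066,0,0,0, 0,0.005,-0.013,0.066,0,0,0]'; python3 -m pendant '[0,0,-0.001,0.005,0,0,0, 0,0,-0.002,0.01,0,0,0, 0,0,-0.002,0.01,0,0,0]';python3 to.py .512 -.207 .1074 14.2 12
```

```text
clock: 9.35
tool_pos: [0.5121, -0.2064, 0.11]
eef_rot: [0.61, 0.785, 0.082, 0.064]
contact_force: [-0.5, -0.3, -2.4]
opening: 0.108
finger_force: 29.9
clock: 9.65
tool_pos: [0.5121, -0.2065, 0.1086]
eef_rot: [0.61, 0.785, 0.082, 0.064]
contact_force: [0.6, -0.4, -2.6]
opening: 0.111
finger_force: 29.9
shift [-0.003 -0.003  0.007] turn [-0.0002  0.      0.001 ]
pos [ 0.5121 -0.2065  0.1086] F [ 0.61 -0.38 -2.56] t 9.65 open 0.111 q [ 0.32  0.77  0.08  2.06 -0.9   0.23  1.5 ]
```

Not quite touching yet; another 1.5 mm.

```bash
python3 -m pendant '[0,0,-0.001,0.005,0,0,0, 0,0,-0.002,0.01,0,0,0, 0,0,-0.002,0.01,0,0,0]' | grep -E "tool_pos|contact"; python3 -m pendant '[0,0,-0.001,0.005,0,0,0, 0,0,-0.002,0.01,0,0,0, 0,0,-0.002,0.01,0,0,0]'| grep -E "clock|tool_pos|contact"
python3 - <<'E'
from plant import r
import cv2,numpy as np
a=r.snapshot("scene")["img"][200:380,180:360,::-1];b=r.snapshot("top")["img"][180:320,340:480,::-1]
cv2.imwrite("pics/s4.png",np.hstack([cv2.resize(a,(400,400)),cv2.resize(b,(400,400))]))
E
```

```text
tool_pos: [0.5123, -0.2066, 0.1083]
contact_force: [-2.9, 1.1, 8.8]
clock: 10.25
tool_pos: [0.5127, -0.2065, 0.1081]
contact_force: [-5.9, 1.3, 23.0]
```

View pics/s4.png

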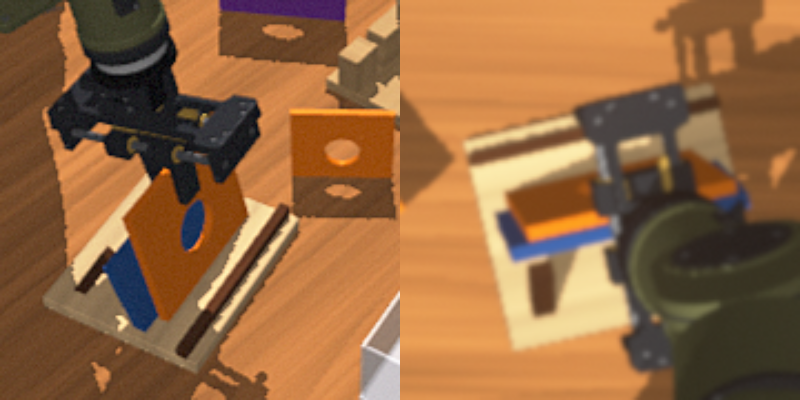

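The lower edge stands on the ledge (23 N of contact), in front of the backrest and centred. I'll ease the load, then open slowly so that the plate leans onto the back finger and then the backrest.

```bash
python3 -m pendant '[0,0,0.002,-0.01,0,0,0, 0,0,0.002,-0.01,0,0,0, 0.14,0,0.002,-0.01,0,0,0, 0.17,0,0.002,-0.01,0,0,0, 0.20,0,0.002,-0.01,0,0,0, 0.23,0,0.002,-0.01,0,0,0, 0.26,0,0.002,-0.01,0,0,0, 0.29,0,0.002,-0.01,0,0,0, 0.32,0,0.002,-0.01,0,0,0, 0.35,0,0.002,-0.01,0,0,0]'; python3 -m pendant '[0.38,0,0,0,0,0,0, 0.41,0,0,0,0,0,0, 0.44,0,0,0,0,0,0, 0.47,0,0,0,0,0,0, 0.5,0,0,0,0,0,0, 0.53,0,0,0,0,0,0, 0.56,0,0,0,0,0,0, 0.59,0,0,0,0,0,0, 0.62,0,0,0,0,0,0, 0.62,0,0,0,0,0,0]'
python3 - <<'E'
from plant import r
import cv2,numpy as np
a=r.snapshot("scene")["img"][200:380,180:360,::-1];b=r.snapshot("top")["img"][180:320,340:480,::-1]
cv2.imwrite("pics/s5.png",np.hstack([cv2.resize(a,(400,400)),cv2.resize(b,(400,400))]))
E
```

```text
clock: 11.35
tool_pos: [0.5121, -0.2065, 0.1071]
eef_rot: [0.61, 0.785, 0.082, 0.064]
contact_force: [-0.6, -0.9, -0.5]
opening: 0.345
finger_force: 0.1
clock: 12.35
tool_pos: [0.5123, -0.2065, 0.1072]
eef_rot: [0.61, 0.785, 0.082, 0.064]
contact_force: [0.1, 0.0, -0.1]
opening: 0.621
finger_force: 0.0
```

View pics/s5.png

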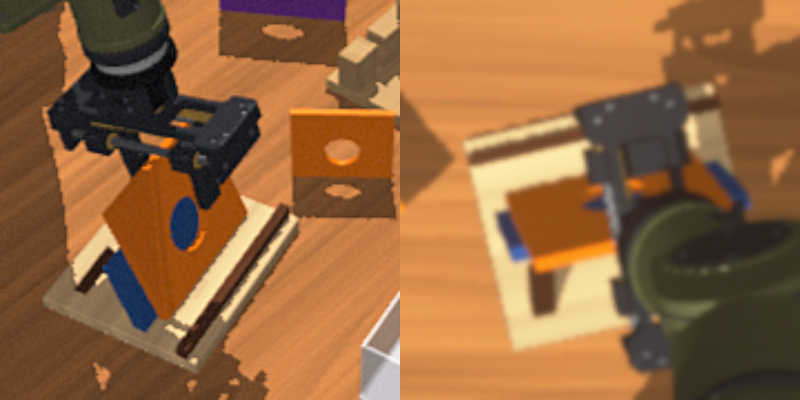

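The plate now leans back on the backrest, clear of the fingers (zero force). I'll open wider and withdraw along the plate's slope.

```bash
python3 -m pendant '[0.8,0,0,0,0,0,0, 0.9,0,0,0,0,0,0, 0.9,0,0,0,0,0,0, 0.9,0,0,0,0,0,0, 0.9,0,-0.02,-0.1,0,0,0, 0.9,0,-0.04,-0.2,0,0,0, 0.9,0,-0.06,-0.3,0,0,0, 0.9,0,-0.1,-0.5,0,0,0, 0.9,0,-0.14,-0.7,0,0,0, 0.9,0,-0.18,-0.9,0,0,0, 0.9,0,-0.18,-1,0,0,0]'; python3 -m pendant '[0.9,0,-0.3,-0.2,0,0,0, 0.9,0,-0.6,-0.4,0,0,0, 0.9,0,-0.9,-0.5,0,0,0, 0.9,0,-0.9,-0.5,0,0,0]'
python3 - <<'E'
from plant import r
import cv2,numpy as np
a=r.snapshot("scene")["img"][140:380,180:480,::-1];b=r.snapshot("top")["img"][180:320,340:480,::-1]
cv2.imwrite("pics/s6.png",np.hstack([cv2.resize(a,(500,400)),cv2.resize(b,(300,300)) if 0 else cv2.copyMakeBorder(cv2.resize(b,(300,300)),0,100,0,0,0)]))
E
```

```text
clock: 13.55
tool_pos: [0.4555, -0.2216, 0.2503]
eef_rot: [0.611, 0.785, 0.082, 0.065]
contact_force: [0.1, -1.0, -0.1]
opening: 0.898
finger_force: 0.0
clock: 13.95
tool_pos: [0.3083, -0.2583, 0.2946]
eef_rot: [0.613, 0.783, 0.082, 0.065]
contact_force: [1.0, 0.6, 0.2]
opening: 0.896
finger_force: 0.0
```

View pics/s6.png

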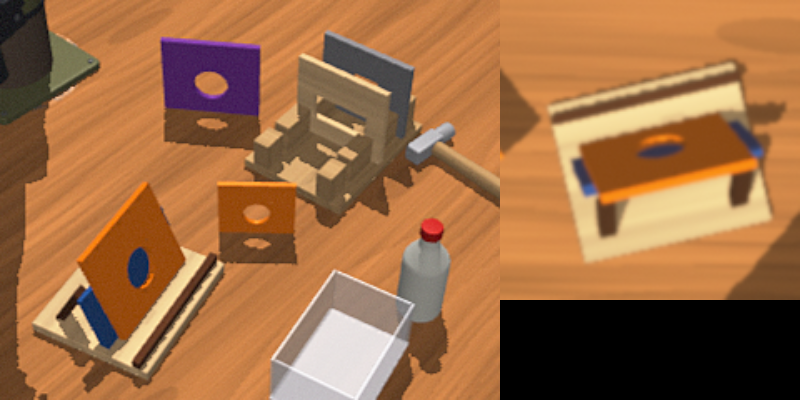

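The plate stands on the ledge, leaning on the backrest and centred (scene crop 135,260; top crop 670,160). The other templates and objects are where they were, and the arm is clear.

```bash
python3 -m pendant '[0.9,0,0,0,0,0,0, 0.9,0,0,0,0,0,0, 0.9,0,0,0,0,0,0]' | head -2; python3 -c "
from plant import r
print(r.finish_job())"
```

```text
clock: 14.35
tool_pos: [0.3143, -0.2566, 0.2932]
the job is handed in; nothing more can be done
None
```

The large orange template is on the easel ledge, centred, right way up and leaning back on the backrest; nothing else was moved, and the job was handed in at about 14 s (the arm could not reach the full 20° lean, so I set it down at 12° and eased it back as the fingers opened).

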